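# Prove the tamper switch and close the enclosure

### The arm

A 6-joint arm with a two-finger parallel gripper is mounted at the origin on the work surface. World frame = base frame: x ahead of the robot, y to its left, z up, the work surface at z = 0. Lengths are in m, angles in rad, forces in N, time in s.
With the tool pointing down it reaches from about 0.325 to 0.775 m from the base axis. Payload 5.5 kg.
Tool frame: the origin (TCP) lies at the very end of the fingers, on their centre line; the grasp point (between the pads) lies 19 mm behind it (arm.pinch_z is the distance from the TCP to the grasp point, in m); y points along the fingers, x is the direction in which the jaws open and shut, and the axes are right-handed (so a half turn about y gives the same grasp; the last joint's range is limited). The gripper opens to 85 mm and grips with 20 to 120 N. Pads are 22 mm wide; open, the fingers measure 114 mm over their backs; the gripper's body (76 mm by 85 mm) begins 54 mm behind the grasp point. The pads swing forward as they close: fully open they stand 13 mm farther back than shut.
Start: joints at [1.198, 0.091, 1.231, -0, 1.82, -0.057], TCP at [0.186, 0.57, 0.231] pointing down, gripper open.
Joint ranges: [-2.87, 2.87], [-0.86, 2.18], [0.17, 2.46], [-1.51, 4.65], [0.06, 2.69], [-2.65, 2.65]. Speed limits (rad/s): [2.57, 2.57, 3.01, 3.14, 3.14, 3.14].

### API

Orientations are given as a unit quaternion [w, x, y, z].
In Python, from cell import sense, optics, finish_job, arm gives the robot as it stands.
- The arm moves only by the shell command python3 -m pendant 'ROWS' [FORCE]. ROWS is JSON, a list that holds one entry, the list of rows, each a list of 7 numbers: the turn, a rotation vector about the world's x, y, z in degrees, then the shift along the world's x, y, z in m, then the opening, from 0 (shut) to 1 (fully open). A call has 1 to 20 rows; each row shifts and turns the commanded pose from where the row before left it; what a row does not reach is not made up. A row lasts 1/12 s, in which the tool goes at most 41.7 mm and 7.16 degrees, less where a joint would pass 70% of its speed; a pose out of reach is approached as far as the arm can. A call with a gripper value outside its range is refused whole. The fingers move at their own pace and stop on an object; FORCE is the grip in N (left out, the last holds). Time passes only in rows, so rows that do not move let the fingers close. It gives the time, the measured TCP pose, the force and the opening at its end, in the units of the state.
- sense(): the state, without advancing time (a new reading comes with each control period).
- optics.read_camera(name): name is "side" or "top" or "wrist"; returns the picture (480x640x3 uint8, blue, green, red); there is no depth.
- optics.camera_model(name): a dict with "fx", "fy", "cx", "cy" (pixels), "R" (3x3) and "t" (3): a world point X has camera coordinates R X + t. Camera axes: x right, y down, z forward; pixel columns grow to the right and rows downward; lengths in m; the calibration is good to about 2 mm. A picture is of the moment at which its call begins: read the wrist's pose just before it. camera_model takes no time and is no camera call; for the wrist camera it gives the pose at the moment of the call.
- finish_job(): hands the job in, once; it reports no verdict.
Trained networks look in the newest picture that a camera, given by its name, has taken for a name from the list of things; names that differ only in an ending like _2 or _b are one class to them, and where a whole thing is asked for, a point or a joint stands for the part that bears it (a point fixed in the world has none). Each returns a list of dicts, best first, with "conf" (0 to 1); they miss things now and then, are a little off and sometimes report something else, mostly with a low value. They report only what shows in the picture. A call takes as long as a camera call.
- optics.look_for(target, camera): "bbox" ([left, top, right, bottom] in pixels, round what is visible of it).
- optics.cut_out(target, camera): "mask" (480x640 bool, what is visible of it) and "bbox" ([left, top, right, bottom] in pixels, round what is visible of it).
The state is a dict: "time": time; "q": joint angles; "joint_velocities": joint speeds; "joint_torque": joint torques, N m; "eef_pos": TCP position; "tcp_rot": TCP orientation; "force": force on the tool from outside, world axes, zero at the start; "ft_torque": the same for the moment, N m; "finger_gap": finger opening in m.
Only numpy, scipy, OpenCV 4.12 (cv2) and the standard library are available. Lean on these libraries where they do the work, as an engineer would, in place of code of your own. Each camera call takes 0.05 s, during which the arm holds its last target. There are 200 camera calls.

### The job

Prove the tamper switch in the open steel enclosure: with your fingertips press the roller at the end of its lever down just until the switch clicks, hold it there for about a second without forcing it into overtravel, then let it spring all the way back. Then close the enclosure with its loose cover: lift the cover by its handle and set it on gently, not dropped, so that it sits fully seated and level all round, holding the switch in, and let go. Do not bump the desk lamp, and leave the other things on the bench where they are.

Things in the scene. Friction and masses are not known exactly. Their poses are not given: they have to be found in the camera images.
- box: Light grey steel enclosure on its back, open side up, screwed to the bench. 150 mm along its x, 200 mm along its y, 75 mm high, walls 4 mm. Origin: centre of its underside, on the bench; z up. Inside, a rail along y carries terminal blocks near both ends (over 25 mm below the rim) and the switch between them. Two black cable glands stick out 22 mm from its +x side, below the cover's skirt.
- box_rim (a point): Centre of the enclosure's open mouth, in the plane of the rim, 75 mm above the bench; axes as box.
- switch: Black roller lever switch fixed on the enclosure's rail, body 62 x 26 x 36 mm. Its place along the rail (25 mm either side of the middle) and its height (2.5 mm either way) differ each time. Axes as box; origin below it, near the enclosure's underside. The lever's pivot is 40 mm to -x of the origin and 59 mm above it; the lever runs from there to +x over the switch body.
- roller (a point): Axis centre of the white roller (20 mm diameter, 12 mm wide, axis along the switch's y) at the lever's free end, 75 mm from the pivot; moves with the lever. The place to press is the roller's top, 10 mm above this point; at rest that is about 12 mm (9.3 to 14.3) above the enclosure's rim.
- lever (a joint): Lever angle, rad. 0 at rest (sloping up 0.24 to the roller), grows as the roller is pressed down; 0.1 is about 7.4 mm at the roller. Clicks at 0.09 (7 mm down); beyond 0.23 (17 mm) is harmful overtravel; hard stop 0.30. Between the two it is properly operated; the seated cover holds it at about 0.16. Its spring pushes up at the roller with 1.6 N at rest, 2.3 N at 0.09, 3.4 N at 0.23.
- cover: Loose light grey steel cover, about 0.7 kg, flat on the bench, handle up: plate 164 mm along its x, 214 mm along its y, 3 mm thick, with a 12 mm deep, 3 mm thick skirt down all round. Origin: centre, at the skirt's lower edge; z up. It goes over the outside of the rim, 4 mm to spare each side, either way round; seated, the plate lies on the rim, origin 63 mm above the enclosure's underside.
- cover_handle (a point): Middle of the cover's handle bar, 53 mm above the cover's origin. The bar is straight, 104 mm along the cover's y, 10 mm wide (along the cover's x) and 14 mm tall; 31 mm of free height below it; clear length between its two legs 80 mm.
- bottle: Bystander: clear bottle standing upright, 58 mm diameter, 175 mm tall, between enclosure and cover. Origin: centre of its underside.
- desk_lamp: Bench lamp standing between enclosure and cover, too heavy to move: black round base 100 mm wide, 20 mm high, upright steel post 16 mm thick at its centre, bent over at the top with a small shade (84 mm wide) that reaches about 110 mm to the lamp's -x side, 345 to 415 mm above the bench. Origin: centre of the base's underside.
- cleaver: Bystander: black and metal fibre cleaver, 86 x 58 x 50 mm, between enclosure and cover. Origin: centre of its underside.
- stripper: Bystander: yellow-handled fibre stripper lying flat, about 130 mm long, 15 mm high. Origin: at its pivot, on the bench.
- screwdriver: Bystander: screwdriver lying flat, 190 mm long, about 30 mm high. Origin: under its middle.
- scissors: Bystander: orange-handled scissors lying flat, about 175 mm long. Origin: at the pivot, on the bench.
- splice_tray: Bystander: white plastic splice tray lying flat, 75 x 150 x 14 mm. Origin: centre of its underside.

How it is judged:
On the way, in this order (a step that is already met when the one before it is completed fails the run):
1. the fingertips press the roller lever past its click and hold it there, short of overtravel (value of joint lever between 0.09 and 0.23 rad and contact force between the fingers and lever above 0.3 N), for 0.5 s.
2. the lever is let go and springs all the way back (value of joint lever below 0.025 rad and contact force between anything else and lever below 0.1 N), for 0.2 s.
At the end, for the whole second after the job is handed in: Cover released, at rest and seated: origin 60 to 65.5 mm above the enclosure's underside, within 8 mm of its centre, level within 0.02 rad, sides in line within 0.08 rad, holding the lever between click (0.09 rad) and overtravel (0.23 rad) (z of cover in the frame of box between 0.06 and 0.0655 m and angle between cover's own z axis and vertical below 0.02 rad and horizontal distance between cover and box below 0.008 m and angle between the x axis of cover and the x axis of box, either way round below 0.08 rad and value of joint lever between 0.09 and 0.23 rad and linear speed of cover below 0.02 m/s and contact force between the fingers and cover below 0.1 N); the robot touches nothing.
It fails at once if the switch lever is driven into overtravel (beyond 0.23 rad) (value of joint lever above 0.23 rad).
It fails at once if the cover is dropped (faster than 0.5 m/s while not held) (linear speed of cover above 0.5 m/s and contact force between the fingers and cover below 0.1 N).
It fails at once if the desk lamp is bumped (over 3 N) (contact force between anything else and desk_lamp above 3 N).
It fails at once if another thing on the bench is moved by more than 25 mm (distance of any of bottle, cleaver, stripper, screwdriver, scissors, splice_tray from where it was at the start of the episode above 0.025 m).
It also fails if it takes over 70 s, if anything falls off the work surface, if the arm or the gripper's body presses on something with over 40 N, if the wrist force passes 120 N, or if a joint passes its speed limit or range.

## Working session

There is one attempt and no reset: what is moved stays moved. The work goes in short steps, Python scripts to look and compute and a shell command to move; the robot and the scene stay as the last step left them, time stands still between calls to the robot, and variables do not carry over. Pictures are saved under pics/ and viewed, about 8 in all and at most 12, crops included, and the job is handed in when it is done.

```bash
mkdir -p pics; python3 - <<'E'
from cell import sense, optics
import cv2,numpy as np
for c in ("top","side"):
    im=optics.read_camera(c); cv2.imwrite(f"pics/{c}0.png",im)
    m=optics.camera_model(c); print(c,{k:np.round(v,4).tolist() for k,v in m.items()})
    for t in ("box","switch","roller","cover","cover_handle","bottle","desk_lamp","cleaver"):
        r=optics.look_for(t,c); print(t,[(np.round(d['bbox']).tolist(),round(d['conf'],2)) for d in r[:2]])
s=sense(); print(s)
E
```

```text
top {'fx': 498.5259, 'fy': 498.5259, 'cx': 319.2099, 'cy': 240.2931, 'R': [[0.1464, -0.9892, -0.0007], [-0.9649, -0.1427, -0.2207], [0.2182, 0.0329, -0.9753]], 't': [-0.0572, 0.5334, 1.0888]}
box [([183.0, 165.0, 291.0, 262.0], 0.83), ([378.0, 212.0, 475.0, 294.0], 0.28)]
switch [([219.0, 191.0, 246.0, 230.0], 0.75)]
roller [([184.0, 166.0, 291.0, 268.0], 0.21)]
cover [([378.0, 211.0, 476.0, 297.0], 0.66)]
cover_handle [([375.0, 209.0, 475.0, 294.0], 0.58)]
bottle [([318.0, 211.0, 341.0, 246.0], 0.77)]
desk_lamp [([314.0, 121.0, 363.0, 213.0], 0.6), ([183.0, 163.0, 289.0, 265.0], 0.34)]
cleaver [([311.0, 264.0, 341.0, 305.0], 0.7)]
side {'fx': 599.1962, 'fy': 599.1962, 'cx': 318.8183, 'cy': 236.2241, 'R': [[-0.999, -0.0448, -0.0072], [-0.0292, 0.7557, -0.6542], [0.0347, -0.6533, -0.7563]], 't': [0.527, 0.0628, 1.2932]}
box [([227.0, 276.0, 343.0, 407.0], 0.69)]
switch [([261.0, 322.0, 311.0, 367.0], 0.57)]
roller [([259.0, 322.0, 302.0, 344.0], 0.84)]
cover [([268.0, 148.0, 347.0, 222.0], 0.98)]
cover_handle []
bottle [([287.0, 202.0, 316.0, 268.0], 0.58)]
desk_lamp [([229.0, 101.0, 289.0, 270.0], 0.65), ([268.0, 148.0, 348.0, 222.0], 0.35)]
cleaver [([337.0, 241.0, 384.0, 270.0], 0.77)]
{'time': 0.9, 'q': array([ 1.19832225e+00,  9.10581281e-02,  1.23067800e+00, -2.87410771e-06,
        1.81979473e+00, -5.66966306e-02]), 'joint_velocities': array([-1.46626582e-03, -1.58284404e-04, -2.89118032e-04, -1.69285104e-03,
        8.80367496e-05, -1.53242588e-03]), 'joint_torque': array([-3.97861891e-05, -4.58465838e+01, -4.18103349e+01, -1.10299754e-04,
        6.59080179e-04,  9.38911242e-07]), 'eef_pos': array([0.18634089, 0.57035052, 0.23131273]), 'tcp_rot': array([ 0.57240862, -0.57238667, -0.41518266,  0.41514483]), 'force': array([ 0.49614219, -0.36127437, -0.62814253]), 'ft_torque': array([ 1.54383390e-02,  7.66734327e-02, -9.15555631e-05]), 'finger_gap': 0.08520993221981087}
```

```bash
python3 - <<'E'
import cv2
a=cv2.imread("pics/top0.png")[110:330,170:490]; cv2.imwrite("pics/top0c.png",cv2.resize(a,None,fx=2.5,fy=2.5,interpolation=3))
a=cv2.imread("pics/side0.png")[230:420,200:420]; 
cv2.imwrite("pics/side0c.png",cv2.resize(a,None,fx=3,fy=3,interpolation=3))
a=cv2.imread("pics/side0.png")[90:280,200:420]; 
cv2.imwrite("pics/side0d.png",cv2.resize(a,None,fx=3,fy=3,interpolation=3))
E
```

```text
(no output)
```

View pics/top0c.png

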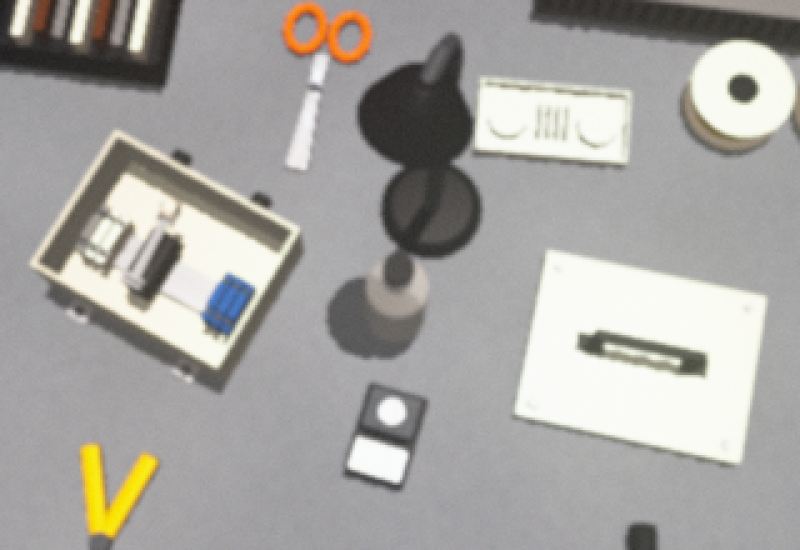

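View pics/side0c.png

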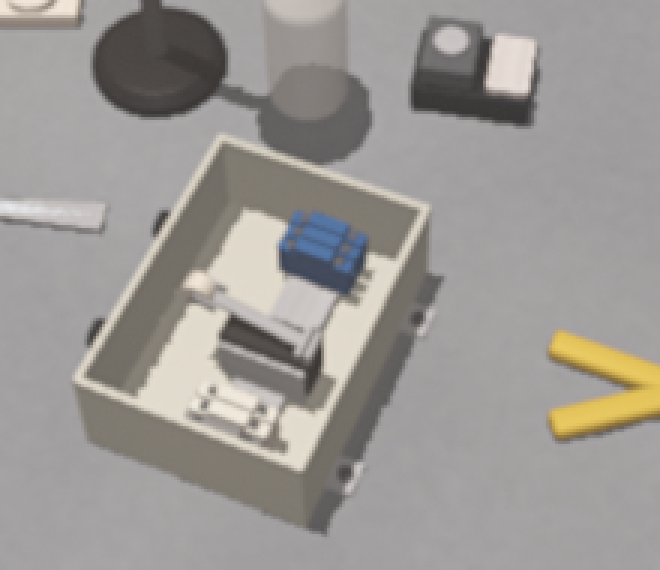

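View pics/side0d.png

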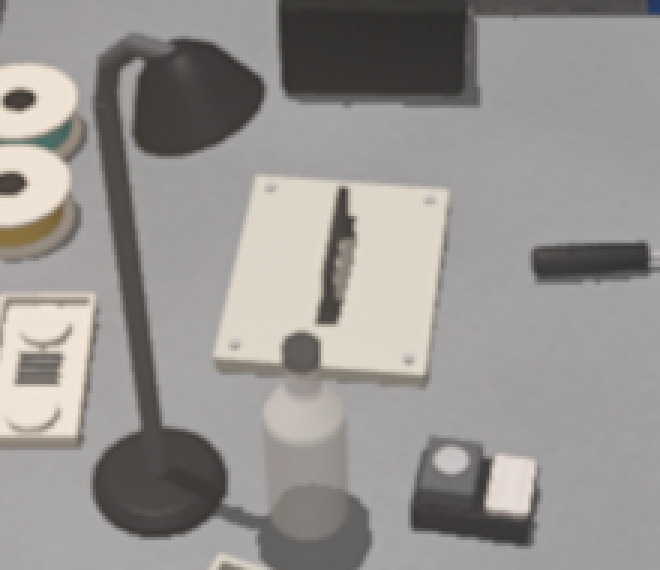

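```bash
cat > h.py <<'E'
import numpy as np
from scipy.optimize import least_squares
from cell import sense, optics
def proj(m,X):
    c=np.asarray(X)@np.asarray(m['R']).T+m['t']; return np.c_[m['fx']*c[:,0]/c[:,2]+m['cx'],m['fy']*c[:,1]/c[:,2]+m['cy']]
def ray(m,uv,z):
    d=np.array([(uv[0]-m['cx'])/m['fx'],(uv[1]-m['cy'])/m['fy'],1.]); R=np.asarray(m['R'])
    o=-R.T@m['t']; d=R.T@d; return o+d*(z-o[2])/d[2]
def rect(p,hx,hy,z):
    c,s=np.cos(p[2]),np.sin(p[2])
    return np.array([[p[0]+c*a-s*b,p[1]+s*a+c*b,z] for a,b in((hx,hy),(hx,-hy),(-hx,-hy),(-hx,hy))])
def fit(obs,hx,hy,z,p0):  # obs: list of (model, 4x2 px)
    f=lambda p:np.concatenate([(proj(m,rect(p,hx,hy,z))-u).ravel() for m,u in obs])
    r=least_squares(f,p0); return r.x,np.round(r.fun.reshape(-1,2),1).tolist()
E
python3 - <<'E'
from h import *
T=optics.camera_model('top');S=optics.camera_model('side')
t=lambda l:np.array(l)/2.5+[170,110]-.3
s=lambda l:np.array(l)/3+[200,230]-.33
d=lambda l:np.array(l)/3+[200,90]-.33
# box: +x side has glands; corners (+x+y),(+x-y),(-x-y),(-x+y)
p0=[*ray(T,t([167,250]),.075)[:2],0.5]
bt,bs=t([[117,131],[300,230],[218,368],[32,265]]),s([[75,380],[222,137],[430,206],[308,468]])
for o in ([(T,bt)],[(S,bs)],[(T,bt),(S,bs)]): print('box',fit(o,.075,.1,.075,p0))
ct,cs=t([[548,250],[768,295],[742,464],[515,415]]),d([[215,360],[257,176],[449,189],[428,376]])
p0=[*ray(T,t([643,357]),.015)[:2],-0.3]
for o in ([(T,ct)],[(S,cs)],[(T,ct),(S,cs)]): print('cover',fit(o,.082,.107,.015,p0))
for z in(.085,):print('roller',ray(T,t([169,208]),z),ray(S,s([200,285]),z))
print('lamp',ray(T,t([432,210]),.02),ray(S,s([160,60]),.02),'shade',ray(T,t([418,115]),.38),ray(S,d([200,100]),.38))
print('bottle cap',ray(T,t([399,268]),.175),ray(S,d([301,347]),.175))
print('cleaver',ray(T,t([386,435]),.04),ray(S,s([475,60]),.04))
print('handle',ray(T,t([642,355]),.060),ray(S,d([336,255]),.060))
from scipy.spatial.transform import Rotation as Ro
q=sense()['tcp_rot']; print(Ro.from_quat([*q[1:],q[0]]).as_matrix().round(3))
W=optics.camera_model('wrist'); print('wristcam at',(-np.array(W['R']).T@W['t']).round(3), np.array(W['R'])[2].round(3))
E
```

```text
box (array([ 0.57883621,  0.22112888, -0.36083701]), [[-0.1, -0.1], [0.4, -0.2], [0.1, 0.3], [-0.4, -0.1]])
box (array([ 0.5768332 ,  0.22473739, -0.3506203 ]), [[0.2, 0.5], [-0.5, -1.2], [0.8, -0.5], [-0.5, 0.8]])
box (array([ 0.57765849,  0.22303985, -0.35442553]), [[-1.3, 0.4], [-0.6, -0.1], [-0.5, 0.6], [-1.3, 0.6], [-0.2, -0.5], [-0.6, -1.9], [0.5, -1.1], [-1.2, -0.1]])
cover (array([ 0.55625987, -0.23484167, -0.06811407]), [[0.1, 0.3], [-0.5, 0.6], [-0.3, -0.5], [0.6, -0.3]])
cover (array([ 0.55377273, -0.2289538 , -0.06607059]), [[0.2, -0.3], [-0.2, 0.3], [0.1, 0.4], [-0.2, -0.2]])
cover (array([ 0.55503113, -0.23294674, -0.06691224]), [[-0.8, 0.7], [-1.3, 0.9], [-1.1, -0.2], [-0.3, 0.2], [-0.2, -1.6], [-0.5, -0.8], [-0.4, -0.7], [-0.7, -1.5]])
roller [0.61339835 0.22346722 0.085     ] [0.61315918 0.22908919 0.085     ]
lamp [ 0.66834082 -0.0162466   0.02      ] [ 0.67063593 -0.00124753  0.02      ] shade [0.61552275 0.0024774  0.38      ] [0.61332417 0.01517965 0.38      ]
bottle cap [0.56286133 0.00409901 0.175     ] [0.56273682 0.01002924 0.175     ]
cleaver [ 0.4408877  -0.00392873  0.04      ] [0.44355704 0.00646408 0.04      ]
handle [ 0.54540843 -0.22553146  0.06      ] [ 0.55276036 -0.19981054  0.06      ]
[[ 0.311  0.    -0.951]
 [ 0.951  0.     0.311]
 [ 0.    -1.    -0.   ]]
wristcam at [0.109 0.595 0.375] [ 0.3   -0.099 -0.949]
```

```bash
python3 -m pendant '[[[0,0,-5.1,0.0237,-0.0192,0,0],[0,0,-5.1,0.0237,-0.0192,0,0],[0,0,-5.1,0.0237,-0.0192,0,0],[0,0,-5.1,0.0237,-0.0192,0,0],[0,0,-5.1,0.0237,-0.0192,0,0],[0,0,-5.1,0.0237,-0.0192,0,0],[0,0,-5.1,0.0237,-0.0192,0,0],[0,0,-5.1,0.0237,-0.0192,0,0],[0,0,-5.1,0.0237,-0.0192,0,0],[0,0,-5.1,0.0237,-0.0192,0,0],[0,0,-5.1,0.0237,-0.0192,0,0],[0,0,-5.1,0.0237,-0.0192,0,0],[0,0,-5.1,0.0237,-0.0192,0,0],[0,0,-5.1,0.0237,-0.0192,0,0],[0,0,-5.1,0.0237,-0.0192,0,0],[0,0,-5.1,0.0237,-0.0192,0,0],[0,0,-5.1,0.0237,-0.0192,0,0],[0,0,-5.1,0.0237,-0.0192,0,0],[0,0,0,0,0,0,0],[0,0,0,0,0,0,0]]]' 40; python3 - <<'E'
from h import *; import cv2
W=optics.camera_model('wrist'); im=optics.read_camera('wrist'); cv2.imwrite('pics/w1.png',im)
for t in('roller','switch','box'):
    print(t,[(np.round(d['bbox']).tolist(),round(d['conf'],2)) for d in optics.look_for(t,'wrist')[:2]])
print(proj(W,np.r_[rect([.5777,.223,-.354],.075,.1,.075),[[.6126,.2247,.087]]]).round(),sense()['force'])
np.savez('w1.npz',**W)
E
```

```text
time: 2.57
eef_pos: [0.6138, 0.2234, 0.2303]
tcp_rot: [-0.696, 0.697, -0.123, 0.122]
force: [0.1, -0.6, 0.6]
finger_gap: -0.0
roller [([234.0, 197.0, 338.0, 232.0], 0.91)]
switch [([232.0, 186.0, 337.0, 231.0], 0.57), ([407.0, 337.0, 485.0, 394.0], 0.23)]
box [([179.0, 105.0, 393.0, 341.0], 0.93)]
[[377. 106.]
 [365. 340.]
 [200. 339.]
 [174. 105.]
 [318. 222.]] [0.66308282 0.1253056  0.64027651]
```

View pics/w1.png

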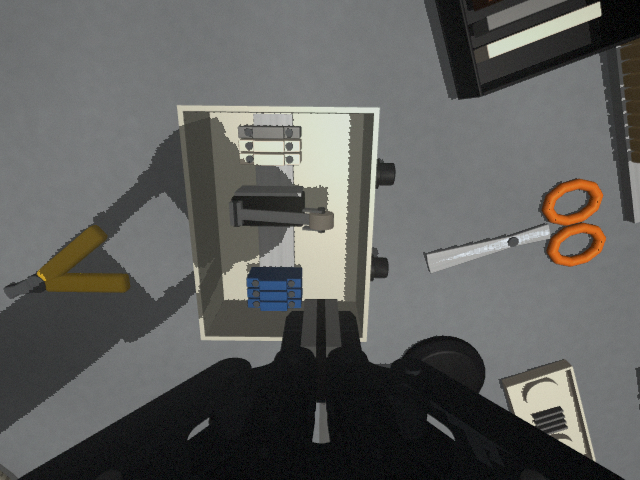

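```bash
python3 - <<'E'
from h import *
W=dict(np.load('w1.npz')); 
print(fit([(W,np.array([[380.5,107],[367,341],[202,340],[178,105.5]]))],.075,.1,.075,[.5777,.223,-.354]))
for uv in([322,219],[333,219],[311,219]):print(ray(W,uv,.083))
E
```

```text
(array([ 0.57967063,  0.22158781, -0.35816293]), [[-0.2, 0.4], [0.3, -0.1], [0.1, -0.5], [-0.1, -0.1]])
[0.61591321 0.22536754 0.083     ]
[0.62409559 0.22239347 0.083     ]
[0.60773047 0.22834175 0.083     ]
```

```bash
python3 -m pendant '[[[0,0,0,0.001,0.0015,-0.026,0],[0,0,0,0,0,-0.026,0],[0,0,0,0,0,-0.026,0],[0,0,0,0,0,-0.026,0],[0,0,0,0,0,-0.021,0],[0,0,0,0,0,-0.005,0],[0,0,0,0,0,0,0],[0,0,0,0,0,0,0]]]'; python3 -m pendant '[[[0,0,0,0,0,-0.004,0],[0,0,0,0,0,-0.004,0],[0,0,0,0,0,-0.004,0],[0,0,0,0,0,0,0],[0,0,0,0,0,0,0]]]';python3 -m pendant '[[[0,0,0,0,0,-0.004,0],[0,0,0,0,0,-0.004,0],[0,0,0,0,0,0,0],[0,0,0,0,0,0,0]]]'
```

```text
time: 3.43
eef_pos: [0.614, 0.227, 0.1027]
tcp_rot: [0.697, -0.696, 0.121, -0.122]
force: [0.3, -0.2, 0.2]
finger_gap: 0.0
time: 3.85
eef_pos: [0.6139, 0.2262, 0.0891]
tcp_rot: [-0.696, 0.697, -0.122, 0.122]
force: [1.0, -0.7, -0.1]
finger_gap: 0.0001
time: 4.18
eef_pos: [0.6143, 0.2262, 0.0815]
tcp_rot: [0.697, -0.696, 0.122, -0.122]
force: [0.7, -0.1, 3.4]
finger_gap: 0.0002
```

```bash
python3 -m pendant '[[[0,0,0,0,0,-0.002,0],[0,0,0,0,0,-0.0025,0],[0,0,0,0,0,0,0],[0,0,0,0,0,0,0]]]'; python3 - <<'E'
from h import *; import cv2
f=[];z=[]
for i in range(4):
    im=optics.read_camera('side'); s=sense(); f.append(s['force'][2]);z.append(s['eef_pos'][2])
im2=im[270:410,215:375]; 
w=optics.read_camera('wrist')[160:360,200:400]
cv2.imwrite('pics/p1.png',np.hstack([cv2.resize(im2,(500,438),interpolation=3)[:, :],cv2.resize(w,(438,438),interpolation=3)])[:,:900][:, 100:])
print(np.round(f,2),np.round(z,4),sense()['time'])
E
```

```text
time: 4.52
eef_pos: [0.6141, 0.2262, 0.0768]
tcp_rot: [0.697, -0.696, 0.122, -0.122]
force: [1.6, -0.7, 3.1]
finger_gap: -0.0004
[2.79 1.86 1.87 2.3 ] [0.0769 0.0769 0.077  0.0769] 4.7667
```

View pics/p1.png

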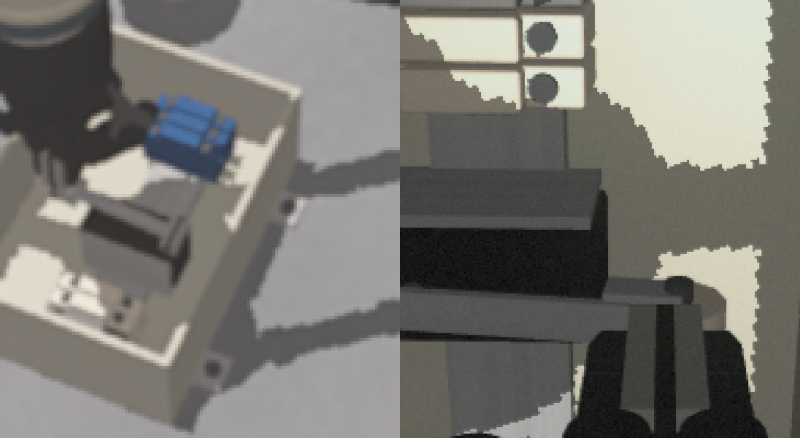

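```bash
python3 -m pendant '[[[0,0,0,0.0018,-0.0007,-0.0007,0],[0,0,0,0.0019,-0.0007,-0.0008,0],[0,0,0,0,0,0,0],[0,0,0,0,0,0,0],[0,0,0,0,0,0,0],[0,0,0,0,0,0,0],[0,0,0,0,0,0,0],[0,0,0,0,0,0,0],[0,0,0,0,0,0,0],[0,0,0,0,0,0,0],[0,0,0,0,0,0,0]]]'; python3 - <<'E'
from h import *; import cv2
f=[];z=[]
for i in range(5):
    optics.read_camera('side'); s=sense(); f.append(s['force'][2]);z.append(s['eef_pos'][2])
print(np.round(f,2),np.mean(f),np.round(z,4),sense()['time'])
E
python3 -m pendant '[[[0,0,0,0,0,0.006,0],[0,0,0,0,0,0.01,0],[0,0,0,0,0,0.03,0],[0,0,0,0,0,0.03,0],[0,0,0,0,0,0.03,0],[0,0,0,0,0,0.03,0],[0,0,0,0,0,0,0]]]';python3 - <<'E'
from h import *; import cv2
f=[]
for i in range(5):
    im=optics.read_camera('wrist'); s=sense(); f.append(s['force'][2])
print(np.mean(f)); print(proj(optics.camera_model('wrist'),[[.6155,.2253,.083]]))
cv2.imwrite('pics/p2.png',im)
E
```

```text
time: 5.68
eef_pos: [0.6176, 0.2249, 0.0753]
tcp_rot: [0.696, -0.696, 0.122, -0.122]
force: [-2.2, -0.3, 2.6]
finger_gap: -0.0001
[2.94 2.37 3.03 3.3  2.07] 2.743758063352028 [0.0753 0.0753 0.0753 0.0753 0.0753] 5.9333
time: 6.52
eef_pos: [0.6198, 0.2251, 0.221]
tcp_rot: [0.698, -0.694, 0.118, -0.127]
force: [-0.2, 0.3, 1.6]
finger_gap: -0.0001
-0.7421181834444189
[[317.88746185 229.34905024]]
```

```bash
python3 -m pendant '[[[0,0,1,-0.0272,-0.0281,0,0.5],[0,0,1,-0.0272,-0.0281,0,0.5],[0,0,1,-0.0272,-0.0281,0,0.5],[0,0,1,-0.0272,-0.0281,0,0.5],[0,0,1,-0.0272,-0.0281,0,0.5],[0,0,1,-0.0272,-0.0281,0,0.5],[0,0,1,-0.0272,-0.0281,0,0.5],[0,0,1,-0.0272,-0.0281,0,0.5],[0,0,1,0.0195,-0.0275,0,0.5],[0,0,1,0.0195,-0.0275,0,0.5],[0,0,1,0.0195,-0.0275,0,0.5],[0,0,1,0.0195,-0.0275,0,0.5],[0,0,1,0.0195,-0.0275,0,0.5],[0,0,1,0.0195,-0.0275,0,0.5],[0,0,1,0.0195,-0.0275,0,0.5],[0,0,1,0.0195,-0.0275,0,0.5],[0,0,0,0,0,0,0.5],[0,0,0,0,0,0,0.5]]]'; python3 - <<'E'
from h import *; import cv2
W=optics.camera_model('wrist'); im=optics.read_camera('wrist'); cv2.imwrite('pics/w2.png',im)
for t in('cover','cover_handle'):
    print(t,[(np.round(d['bbox']).tolist(),round(d['conf'],2)) for d in optics.look_for(t,'wrist')[:2]])
print(proj(W,np.r_[rect([.557,-.2345,-.068],.082,.107,.015),rect([.557,-.2345,-.068],.005,.052,.060)]).round(),sense()['force'])
np.savez('w2.npz',**W)
E
```

```text
time: 8.27
eef_pos: [0.5557, -0.2211, 0.2075]
tcp_rot: [0.707, -0.706, 0.027, -0.023]
force: [-0.7, -0.1, -0.2]
finger_gap: 0.0426
cover [([224.0, 97.0, 423.0, 327.0], 0.87)]
cover_handle [([225.0, 98.0, 426.0, 328.0], 0.72)]
[[424.  99.]
 [406. 326.]
 [243. 326.]
 [226.  99.]
 [331. 174.]
 [330. 297.]
 [318. 297.]
 [318. 174.]] [0.12729035 0.06538493 0.53346451]
```

View pics/w2.png

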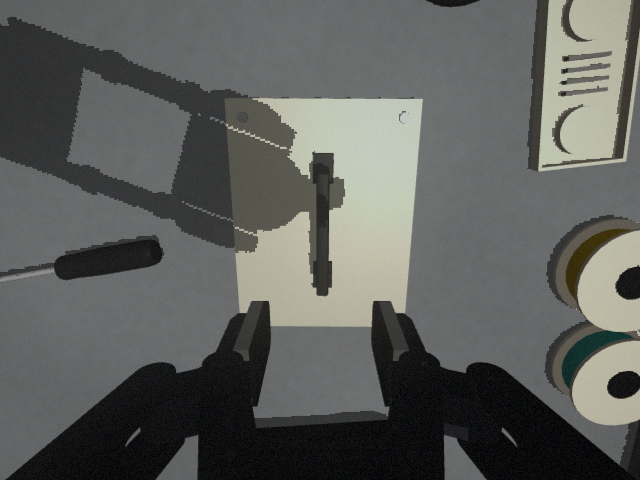

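```bash
python3 -m pendant '[[[0,0,0,0.0006,-0.0134,-0.03,0.5],[0,0,0,0,0,-0.03,0.5],[0,0,0,0,0,-0.03,0.5],[0,0,0,0,0,-0.03,0.5],[0,0,0,0,0,-0.03,0.5],[0,0,0,0,0,-0.014,0.5],[0,0,0,0,0,-0.007,0.5],[0,0,0,0,0,0,0.5],[0,0,0,0,0,0,0.5]]]' 60; python3 -m pendant '[[[0,0,0,0,0,0,0.5],[0,0,0,0,0,0,0.5]]]'
```

```text
time: 9.17
eef_pos: [0.5574, -0.2334, 0.0422]
tcp_rot: [-0.706, 0.707, -0.023, 0.025]
force: [0.4, 0.3, 1.1]
finger_gap: 0.043
time: 9.33
eef_pos: [0.5579, -0.2339, 0.0429]
tcp_rot: [-0.706, 0.707, -0.023, 0.025]
force: [1.4, 0.2, -0.7]
finger_gap: 0.0427
```

```bash
python3 -m pendant '[[[0,0,0,-0.001,-0.0006,-0.005,0.5],[0,0,0,0,0,-0.004,0.5],[0,0,0,0,0,0,0.5],[0,0,0,0,0,0,0],[0,0,0,0,0,0,0],[0,0,0,0,0,0,0],[0,0,0,0,0,0,0],[0,0,0,0,0,0,0]]]' 60; python3 -m pendant '[[[0,0,0,0,0,0.01,0],[0,0,0,0,0,0.02,0],[0,0,0,0,0,0.03,0],[0,0,0,0,0,0.03,0],[0,0,0,0,0,0.03,0],[0,0,0,0,0,0.02,0],[0,0,0,0,0,0.01,0],[0,0,0,0,0,0,0],[0,0,0,0,0,0,0]]]' ; python3 - <<'E'
from h import *; import cv2
W=optics.camera_model('wrist'); im=optics.read_camera('wrist'); cv2.imwrite('pics/w3.png',im)
np.savez('w3.npz',**W)
m=optics.cut_out('cover','wrist')
for d in m[:1]: print(d['conf'],np.round(d['bbox'])); np.save('m3.npy',d['mask'])
s=sense(); print(s['eef_pos'].round(4),s['finger_gap'],s['force'],s['tcp_rot'].round(4))
z0=s['eef_pos'][2]-.033;print(proj(W,np.r_[rect([.5563,-.2345,-.067],.082,.107,.015+z0)]).round(1))
E
```

```text
time: 10.0
eef_pos: [0.5556, -0.234, 0.0314]
tcp_rot: [-0.707, 0.707, -0.024, 0.024]
force: [-1.4, 0.1, 0.6]
finger_gap: 0.0092
time: 10.75
eef_pos: [0.5554, -0.2338, 0.1801]
tcp_rot: [0.707, -0.706, 0.024, -0.024]
force: [0.2, -1.0, -6.9]
finger_gap: 0.009
[ 0.5547 -0.2335  0.1782] 0.009101270463231788 [-0.07658733 -0.1743507  -7.14979761] [ 0.7074 -0.706   0.0256 -0.0225]
[[535.2  44.3]
 [467.6 466.5]
 [177.3 466.2]
 [111.   44.6]]
```

View pics/w3.png

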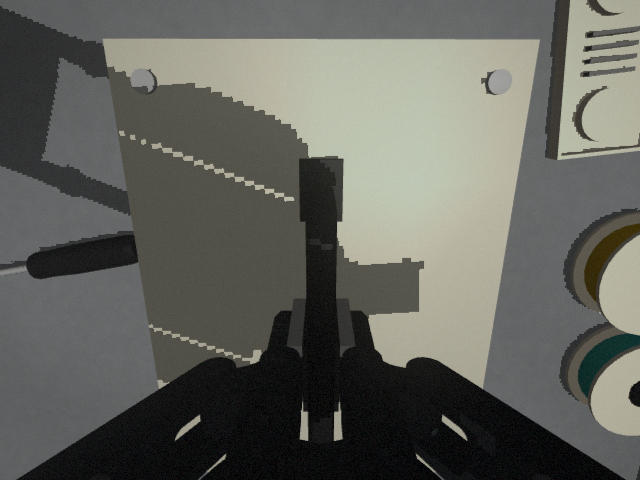

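```bash
python3 -m pendant '[[[0,0,0,-0.0230,0.006,0,0],[0,0,0,-0.035,0.009,0,0],[0,0,0,-0.04,0.01,0,0],[0,0,0,-0.04,0.012,0,0],[0,0,-1,-0.02,0.025,0,0],[0,0,-1.8,-0.005,0.036,0,0],[0,0,-1.8,0,0.036,0,0],[0,0,-1.8,0,0.036,0,0],[0,0,-1.8,0,0.036,0,0],[0,0,-1.8,0,0.036,0,0],[0,0,-1.8,0,0.036,0,0],[0,0,-1.8,0,0.036,0,0],[0,0,-1.8,0,0.036,0,0],[0,0,-1.3,0,0.036,0,0],[0,0,0,0,0.02,0,0],[0,0,0,0,0.01,0,0],[0,0,0,0,0,0,0],[0,0,0,0,0,0,0]]]'
```

```text
time: 12.35
eef_pos: [0.3922, 0.1816, 0.1798]
tcp_rot: [-0.695, 0.697, -0.127, 0.125]
force: [0.1, 0.4, -6.1]
finger_gap: 0.0087
```

```bash
python3 -m pendant '[[[0,0,0,0.02,0.004,0,0],[0,0,0,0.033,0.007,0,0],[0,0,0,0.035,0.007,0,0],[0,0,0,0.035,0.008,0,0],[0,0,0,0.034,0.008,0,0],[0,0,0,0.02,0.004,0,0],[0,0,0,0.0105,0.002,0,0],[0,0,0,0,0,0,0],[0,0,0,0,0,0,0],[0,0,0,0,0,0,0]]]'; python3 - <<'E'
from h import *; import cv2
P=[]
for i in range(3):
    W=optics.camera_model('wrist'); im=optics.read_camera('wrist'); s=sense(); P.append(np.r_[s['eef_pos'],s['tcp_rot']*np.sign(s['tcp_rot'][0])])
p=np.mean(P,0);print(p.round(4),s['force'].round(1),'yaw',-2*np.arctan2(p[5]*-1,p[3])if 0 else np.degrees(2*np.arctan2(p[5],p[3])))
cv2.imwrite('pics/w4.png',im)
im=optics.read_camera('side'); im2=optics.read_camera('top')
cv2.imwrite('pics/s4.png',np.hstack([cv2.resize(im[180:420,200:400],(480,576),interpolation=3)[:576],cv2.resize(im2[130:280,170:303],(320,360),interpolation=3)[:576] if 0 else cv2.copyMakeBorder(cv2.resize(im2[140:290,170:303],(320,361),interpolation=3),0,215,0,0,0)]))
E
```

```text
time: 13.18
eef_pos: [0.5797, 0.2207, 0.1809]
tcp_rot: [-0.695, 0.696, -0.127, 0.126]
force: [-0.5, -0.2, -6.2]
finger_gap: 0.0092
[ 0.5796  0.2213  0.1816  0.6956 -0.6957  0.1266 -0.1266] [-0.6 -0.1 -6.4] yaw 20.62948507752729
```

View pics/s4.png

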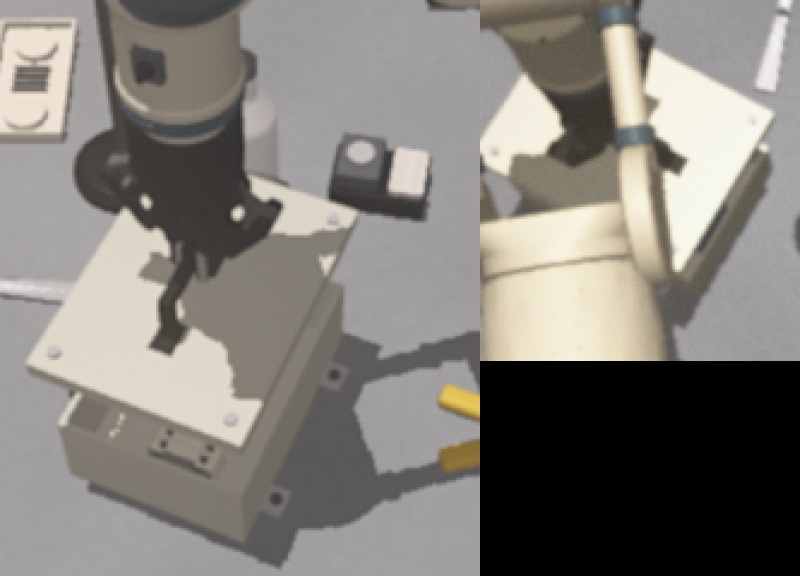

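```bash
python3 - <<'E'
from h import *
S=optics.camera_model('side')
u=np.array([[27,368],[357,213],[245,446]])/2.4+[200,180]-.3   # ++, --, -+
def f(p): return (proj(S,rect(p,.082,.107,p[3]))[[0,2,3]]-u).ravel()
r=least_squares(f,[.58,.22,-.36,.165]); print(r.x,r.fun.round(1))
def g(p): return f([*p,.165])
r=least_squares(g,[.58,.22,-.36]); print(r.x,r.fun.round(1))
E
```

```text
[ 0.57933314  0.22431299 -0.34472182  0.16181538] [ 0.4 -0.1 -0.1 -0.4 -0.3  0.5]
[ 0.57902084  0.22627249 -0.34447332] [ 0.2 -0.1  0.1 -0.7 -0.2  0.7]
```

```bash
python3 -m pendant '[[[0,0,0,-0.0008,0,-0.015,0],[0,0,0,0,0,-0.02,0],[0,0,0,0,0,-0.02,0],[0,0,0,0,0,-0.01,0],[0,0,0,0,0,-0.005,0],[0,0,0,0,0,0,0],[0,0,0,0,0,0,0]]]'; python3 -m pendant '[[[0,0,0,0,0,-0.003,0],[0,0,0,0,0,-0.003,0],[0,0,0,0,0,-0.003,0],[0,0,0,0,0,0,0],[0,0,0,0,0,0,0]]]'; python3 - <<'E'
from h import *; import cv2
f=[]
for i in range(3):
    im=optics.read_camera('side'); s=sense(); f.append(np.r_[s['force'],s['eef_pos'],s['ft_torque']])
print(np.mean(f,0).round(4))
cv2.imwrite('pics/s5.png',cv2.resize(im[220:420,200:400],(600,600),interpolation=3))
E
```

```text
time: 14.02
eef_pos: [0.5797, 0.2222, 0.1123]
tcp_rot: [0.696, -0.696, 0.126, -0.127]
force: [0.0, 0.1, -5.9]
finger_gap: 0.0088
time: 14.43
eef_pos: [0.5799, 0.222, 0.1028]
tcp_rot: [0.696, -0.696, 0.126, -0.127]
force: [1.6, 0.1, -3.9]
finger_gap: 0.0091
[ 1.3576 -0.187  -3.5006  0.5798  0.222   0.1029 -0.0835 -0.3328 -0.038 ]
```

View pics/s5.png

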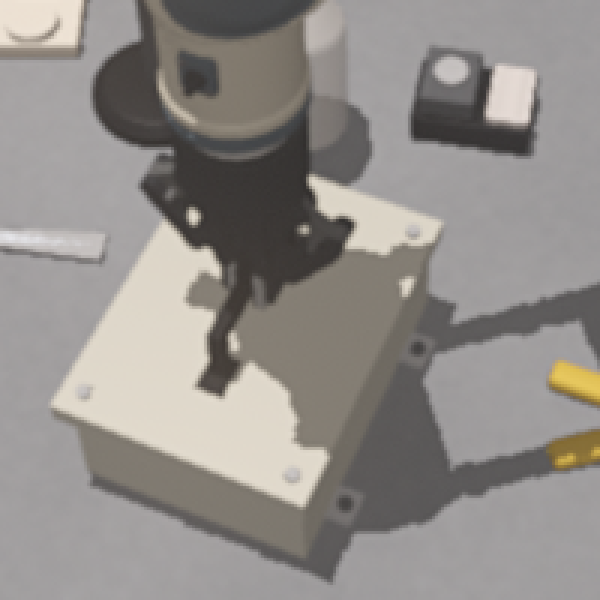

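```bash
python3 -m pendant '[[[0,0,0,0,0,-0.0015,0],[0,0,0,0,0,-0.0015,0],[0,0,0,0,0,-0.0015,0],[0,0,0,0,0,0,0],[0,0,0,0,0,0,0]]]'; python3 -m pendant '[[[0,0,0,0,0,-0.0015,0],[0,0,0,0,0,-0.0015,0],[0,0,0,0,0,0,0],[0,0,0,0,0,0,0]]]'; python3 - <<'E'
from h import *
f=[]
for i in range(3):
    optics.read_camera('side'); s=sense(); f.append(np.r_[s['force'],s['eef_pos'],s['ft_torque']])
print(np.mean(f,0).round(4))
E
```

```text
time: 15.0
eef_pos: [0.5794, 0.222, 0.0976]
tcp_rot: [-0.696, 0.696, -0.127, 0.126]
force: [1.6, 0.6, -2.9]
finger_gap: 0.009
time: 15.33
eef_pos: [0.5795, 0.222, 0.0949]
tcp_rot: [0.696, -0.696, 0.126, -0.126]
force: [1.6, -0.6, -2.4]
finger_gap: 0.0092
[ 1.8398 -0.63   -3.0903  0.5795  0.222   0.0949 -0.1363 -0.397  -0.0297]
```

```bash
python3 -m pendant '[[[0,0,0,0,0,-0.001,0],[0,0,0,0,0,0,0],[0,0,0,0,0,0,0]]]'; python3 -m pendant '[[[0,0,0,0,0,-0.001,0],[0,0,0,0,0,0,0],[0,0,0,0,0,0,0]]]'; python3 -m pendant '[[[0,0,0,0,0,0,0],[0,0,0,0,0,0,0]]]'
```

```text
time: 15.73
eef_pos: [0.5797, 0.2219, 0.0944]
tcp_rot: [0.696, -0.696, 0.126, -0.127]
force: [1.3, -2.3, 0.4]
finger_gap: 0.0094
time: 15.98
eef_pos: [0.5797, 0.222, 0.0944]
tcp_rot: [0.696, -0.696, 0.126, -0.127]
force: [-0.7, -2.2, 4.8]
finger_gap: 0.009
time: 16.15
eef_pos: [0.5797, 0.222, 0.0944]
tcp_rot: [0.696, -0.696, 0.126, -0.127]
force: [0.0, -1.5, 4.4]
finger_gap: 0.0091
```

```bash
python3 -m pendant '[[[0,0,0,0,0,0,0.15],[0,0,0,0,0,0,0.3],[0,0,0,0,0,0,0.45],[0,0,0,0,0,0,0.5],[0,0,0,0,0,0,0.5],[0,0,0,0,0,0,0.5],[0,0,0,0,0,0.01,0.5],[0,0,0,0,0,0.03,0.5],[0,0,0,0,0,0.03,0.5],[0,0,0,0,0,0.03,0.5],[0,0,0,0,0,0.03,0.5],[0,0,0,0,0,0.03,0.5],[0,0,0,0,0,0,0.5],[0,0,0,0,0,0,0.5],[0,0,0,0,0,0,0.5]]]'; python3 - <<'E'
from h import *; import cv2
W=optics.camera_model('wrist'); w=optics.read_camera('wrist'); im=optics.read_camera('side')
print(sense()['force'].round(1),sense()['eef_pos'].round(3))
print('pred px of seated plate',proj(W,rect([.5795,.2215,-.359],.082,.107,.078)).round(0).tolist())
np.savez('w6.npz',**W)
cv2.imwrite('pics/s6.png',np.hstack([cv2.resize(im[250:420,210:350],(412,500),interpolation=3),cv2.resize(w[60:380,150:400],(388,500),interpolation=3)]))
E
```

```text
time: 17.4
eef_pos: [0.5794, 0.222, 0.2529]
tcp_rot: [0.696, -0.696, 0.126, -0.126]
force: [0.9, 0.3, -1.6]
finger_gap: 0.0427
[ 0.2 -0.6 -0.3] [0.579 0.222 0.251]
pred px of seated plate [[426.0, 80.0], [407.0, 324.0], [234.0, 324.0], [214.0, 80.0]]
```

View pics/s6.png

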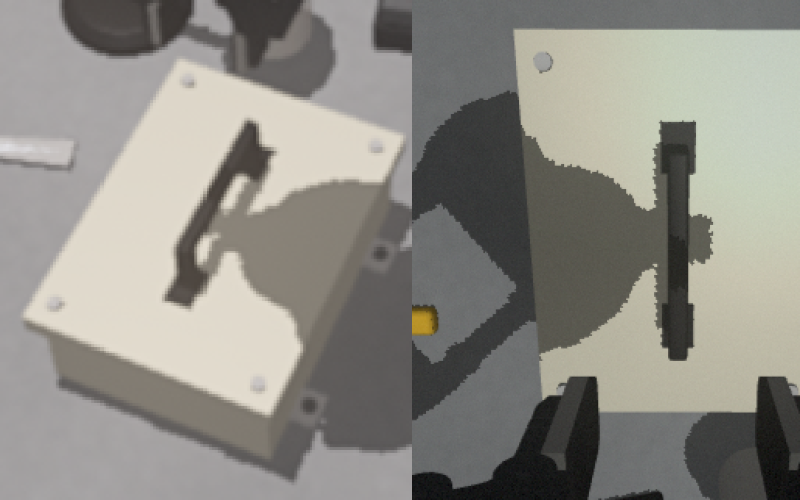

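```bash
python3 - <<'E'
from h import *
S=optics.camera_model('side');W=dict(np.load('w6.npz'))
us=np.array([[23,318],[182,58],[405,135],[272,417]])/2.942+[210,250]-.3
for z in(.075,.078,.081): print(z,fit([(S,us)],.082,.107,z,[.58,.22,-.36]))
E
python3 -c "
from cell import finish_job,sense
print(sense()['joint_velocities'].round(3))"
```

```text
0.075 (array([ 0.57918997,  0.22358995, -0.36005454]), [[0.5, -0.2], [-0.5, 0.5], [0.2, 0.6], [-0.2, -0.6]])
0.078 (array([ 0.57888506,  0.22538289, -0.3599444 ]), [[0.3, -0.1], [-0.6, 0.3], [0.4, 0.4], [-0.2, -0.4]])
0.081 (array([ 0.57858016,  0.22717535, -0.3598336 ]), [[0.1, -0.1], [-0.6, 0.1], [0.6, 0.3], [-0.1, -0.2]])
[ 0.001  0.006  0.006 -0.001 -0.    -0.001]
```

```bash
python3 -c "
from cell import finish_job
print(finish_job())"
```

```text
the job is handed in; nothing more can be done
None
```

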